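# Open the push-and-turn safety cap of the reagent jug

### The job

Take the safety cap off the square white jug that is clamped in the metal holder: grip the cap, push it down firmly against its spring, turn it about a fifth of a turn anticlockwise (seen from above) while it is held down, then lift it off. Set the cap down upright, as it sat on the jug, in the flat metal tray, let go of it, and do not knock over the large brown bottle.

Things in the scene. Friction and masses are not known exactly. Their poses are not given: they have to be found in the camera images.
- cap_mid (a point): Centre, half-way up, of the jug's round ribbed grey cap: diameter 50 mm, height 32 mm, 50 g; z points out of its closed top. Locked until pressed: moves from 6 N, 0.8 N more per mm, free to turn when 4 mm (9 N) down, hard stop at 9 mm (13 N): press 6 to 8 mm. Held down it turns only anticlockwise from above; lifts off between 50 and 95 degrees (stop at 98). Lift 25 mm to clear the neck. Grip the upper half.
- jug: Square white plastic jug, 88 x 88 mm, in an aluminium holder, 106 x 106 mm, screwed to the worktop: it cannot move. Origin on the worktop under the neck's axis, z up, sides along x and y. Shoulder 90 mm, neck's top 124 mm above the worktop; the locked cap spans 107 to 139 mm (17 mm free below its rim, 8 mm when pressed right down).
- tray: Flat square sheet steel tray, 130 x 130 mm, rim 10 mm high, walls and floor 4 mm thick, fixed to the worktop, to the left or to the right of the jug. Origin at the centre of its underside on the worktop, z up, sides along x and y. A cap standing in it has its centre 20 mm above the worktop.
- amber_bottle: Large brown glass bottle with a white screw cap, 60 mm diameter, 128 mm high, loose, on the other side of the jug from the tray; not to be knocked over. Origin at the centre of its underside, z up.
Mind the look-alikes: they are no part of the job. What is shaped like the part that bears cap_mid but turquoise is not meant.

How it is judged:
By the outcome, as a careful person would: the job done as asked, in the order asked, and still so for the second after the job is handed in, with the robot touching nothing.
It also fails if it takes over 40 s, if anything falls off the work surface, if the arm or the gripper's body presses on something with over 40 N, if the wrist force passes 120 N, or if a joint passes its speed limit or range.

### The arm

A 6-joint arm with a two-finger parallel gripper is mounted at the origin on a cart in front of the work surface, level with it; the furniture and walls round the work are solid. World frame = base frame: x ahead of the robot, y to its left, z up, the work surface at z = 0. Lengths are in mm, angles in rad, forces in N, time in s.
With the tool pointing down it reaches from about 325 to 875 mm from the base axis. Payload 4.4 kg.
Tool frame: the origin (TCP) lies between the finger pads; the fingertips stand 19 mm ahead of it and the grasp point (between the pads) is the TCP; z points along the fingers, y is the line along which they close (so a half turn about z gives the same grasp; the last joint's range is limited). The gripper opens to 85 mm and grips with 20 to 120 N. Pads are 22 mm wide; open, the fingers measure 114 mm over their backs; the gripper's body (76 mm by 85 mm) begins 54 mm behind the grasp point. The pads swing forward as they close: fully open they stand 13 mm farther back than shut.
Start: joints at [-1.274, 0.207, 1.542, -0, 1.393, -0.15], TCP at [248.954, -518.314, 250.282] pointing down, gripper open.
Joint ranges: [-2.73, 2.73], [-0.86, 2.22], [0.23, 2.46], [-1.11, 4.25], [0.08, 2.63], [-2.82, 2.82]. Speed limits (rad/s): [2.79, 2.79, 3.14, 3.14, 3.14, 3.14].

### API

Orientations are given as a rotation vector (axis times angle).
In Python, from workcell import env gives the robot as it stands.
- The arm moves only by the tool carry_out, never from a script. Its argument "plan" is a list that holds one entry, the list of rows, each a list of 5 numbers: the closure in counts, from 0 (fully open) to 255 (shut), then the shift along the tool's x, y, z in cm, then the turn about the tool's z in rad. In form: [[[fingers, x, y, z, roll], ...]]. A call has 1 to 8 rows; each row shifts and turns the commanded pose from where the row before left it, along the tool's axes as they then stand; what a row does not reach is not made up. A row lasts 1/8 s, in which the tool goes at most 62.5 mm and 10.7 degrees, less where a joint would pass 70% of its speed; a pose out of reach is approached as far as the arm can. A call with a gripper value outside its range is refused whole. The fingers move at their own pace and stop on an object; "force" is the grip in N (left out, the last holds). Time passes only in rows, so rows that do not move let the fingers close. It gives the time, the measured TCP pose, the force, the opening and the grip force at its end, in the units of the state.
- env.sense(): the state, without advancing time (a new reading comes with each control period).
- env.grab_frame(name): name is "scene" or "side" or "wrist"; returns a dict with "image" (420x560x3 uint8, red, green, blue), "fx", "fy", "cx", "cy" (pixels), "distortion" ([k1, k2, p1, p2, k3] as OpenCV has them; the pictures are not rectified), "rvec" (rotation vector, rad) and "tvec" (3), from world to camera coordinates, as OpenCV has them. Camera axes: x right, y down, z forward; pixel columns grow to the right and rows downward; lengths in mm; the calibration is good to about 2 mm. A picture is of the moment at which its call begins. There is no depth.
- env.finish_job(): hands the job in; it is judged then, once.
The state is a dict: "time_s": time; "qpos": joint angles; "joint_velocities": joint speeds; "joint_efforts": joint torques, N m; "position": TCP position; "tool_rot": TCP orientation; "ft_force": force on the tool from outside, world axes, zero at the start; "moment": the same for the moment, N m; "grip_width": finger opening in mm; "grasp_force": force on a finger pad.
Only numpy, scipy, OpenCV 4.12 (cv2) and the standard library are available. Lean on these libraries where they do the work, as an engineer would, in place of code of your own. Each camera call takes 0.05 s, during which the arm holds its last target. There are 200 camera calls.

## Working session

There is one attempt and no reset: what is moved stays moved. The work goes in short steps, Python scripts to look and compute and a tool call to move; the robot and the scene stay as the last step left them, time stands still between calls to the robot, and variables do not carry over. Pictures are saved under pics/ and viewed, at most 10 in all, crops included, and the job is handed in when it is done.

Besides the shell and the picture viewer there is one more tool, called after "Call:" as a command line: name --argument value ..., lists and objects as JSON in quotes. carry_out: Moves the arm, as the interface text tells. Its arguments: {"type":"object","properties":{"plan":{"type":"array"},"force":{"type":"number"}},"required":["plan"]}

```bash
mkdir -p pics; cat > h.py <<'E'
import numpy as np, cv2, pickle
def cam(f):
    K=np.array([[f['fx'],0,f['cx']],[0,f['fy'],f['cy']],[0,0,1.]]);R=cv2.Rodrigues(np.array(f['rvec'],float))[0]
    return K,np.array(f['distortion'],float),R,np.array(f['tvec'],float).ravel()
def ray(f,uv):
    K,D,R,t=cam(f);p=cv2.undistortPoints(np.array([[uv]],float),K,D)[0,0]
    d=R.T@np.array([p[0],p[1],1]);return -R.T@t,d/np.linalg.norm(d)
def onz(f,uv,z):
    o,d=ray(f,uv);return o+d*(z-o[2])/d[2]
def tri(fs,uvs):
    A=np.zeros((3,3));b=np.zeros(3)
    for f,uv in zip(fs,uvs):
        o,d=ray(f,uv);M=np.eye(3)-np.outer(d,d);A+=M;b+=M@o
    return np.linalg.solve(A,b)
def proj(f,P):
    K,D,R,t=cam(f);return cv2.projectPoints(np.array([P],float),np.array(f['rvec'],float),t,K,D)[0].ravel()
E
python3 - <<'E'
from workcell import env
import pickle,cv2
fs={n:env.grab_frame(n) for n in('scene','side','wrist')}
pickle.dump(fs,open('f0.pkl','wb'))
for n in('scene','side'): cv2.imwrite(f'pics/{n}0.png',fs[n]['image'][:,:,::-1])
print(env.sense())
for n in fs: print(n,fs[n]['rvec'],fs[n]['tvec'],fs[n]['fx'])
E
```

```text
{'time_s': 0.15, 'qpos': array([-1.27352518e+00,  2.07237088e-01,  1.54263056e+00, -1.54135472e-06,
        1.39351408e+00, -1.50502074e-01]), 'joint_velocities': array([-6.28214805e-04, -1.68675131e-03, -3.54499990e-03,  8.26867496e-04,
        7.88425766e-05,  5.54208602e-04]), 'joint_efforts': array([-1.06755044e-05, -3.83516264e+01, -2.92036664e+01, -3.69505888e-04,
        6.59019104e-03, -2.85402865e-05]), 'position': array([ 248.77485767, -517.77945603,  249.38294165]), 'tool_rot': array([-3.06144477e+00, -6.97103516e-01,  2.08303645e-04]), 'ft_force': array([ 0.46576372,  0.5912614 , -0.46391918]), 'moment': array([0.03410392, 0.0034644 , 0.01878439]), 'grasp_force': 0.0, 'grip_width': 85.64754111770539}
scene [ 1.26480817 -2.19432777  0.98315003] [390.39383431 346.26242074 797.41001868] 408.5971664076943
side [ 0.74897175 -2.24990494  1.51758611] [528.50917646 199.90262424 982.07872292] 464.65450168592093
wrist [-2.46246375  1.54896354  0.20992793] [-572.97153696  -34.95627258  379.48548654] 301.16063379465436
```

View pics/scene0.png

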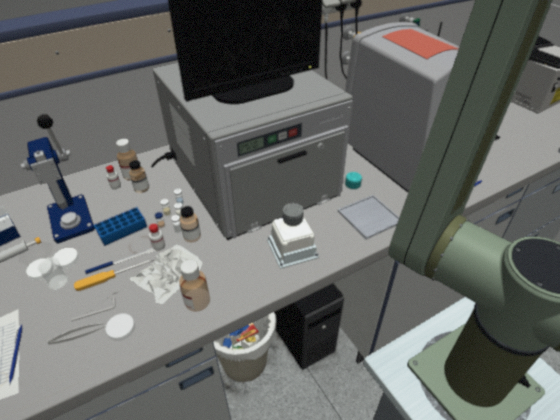

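View pics/side0.png

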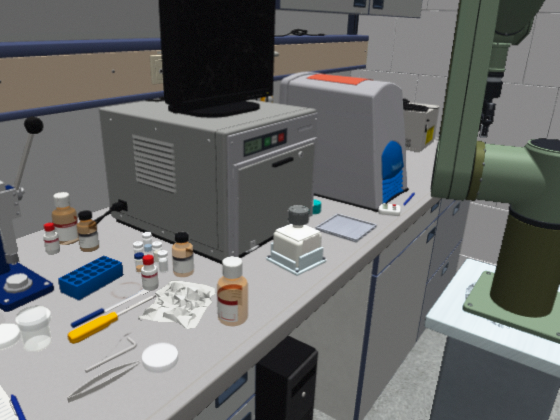

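The grey cap on the white jug is at scene (292,213) and side (298,216). Possible look-alikes are the turquoise cap at scene (354,180) / side (314,206), and the black-capped brown bottle at scene (187,215). I choose the grey cap on the clamped jug. The tray is at scene (369,215) and the large amber bottle at scene (195,287).

```bash
python3 - <<'E'
import pickle,cv2,numpy as np
from h import *
fs=pickle.load(open('f0.pkl','rb'))
a=cv2.resize(fs['scene']['image'][190:270,255:335],(400,400),interpolation=2)
b=cv2.resize(fs['side']['image'][195:275,258:338],(400,400),interpolation=2)
cv2.imwrite('pics/crop.png',np.hstack([a,b])[:,:,::-1])
F=[fs['scene'],fs['side']]
print('cap',tri(F,[(292,214),(298,217)]))
print('turq',tri(F,[(354,181),(314,206)]))
for n,c in(('tray scene',[(338,214),(378,197),(401,214),(369,237)]),):
    for p in c: print(n,onz(F[0],p,8))
for p in [(319,228),(350,216),(377,228),(349,239)]: print('tray side',onz(F[1],p,8))
print('bottle top',tri(F,[(190,265),(233,264)]),onz(F[0],(197,305),0))
E
```

```text
cap [486.8659214  129.04688895 117.0885678 ]
turq [ 613.27905646 -169.31623259   18.07869706]
tray scene [526.09856714 -46.14814273   8.        ]
tray scene [ 526.2834616  -192.34009244    8.        ]
tray scene [ 435.49692806 -199.84505021    8.        ]
tray scene [410.75000766 -63.84037601   8.        ]
tray side [527.78766413 -56.35426659   8.        ]
tray side [ 499.10563393 -190.07504839    8.        ]
tray side [ 398.73110325 -160.04105366    8.        ]
tray side [428.41028264 -45.48239337   8.        ]
bottle top [457.13991766 401.7872438  119.54100243] [445.28188387 410.97238383   0.        ]
```

View pics/crop.png

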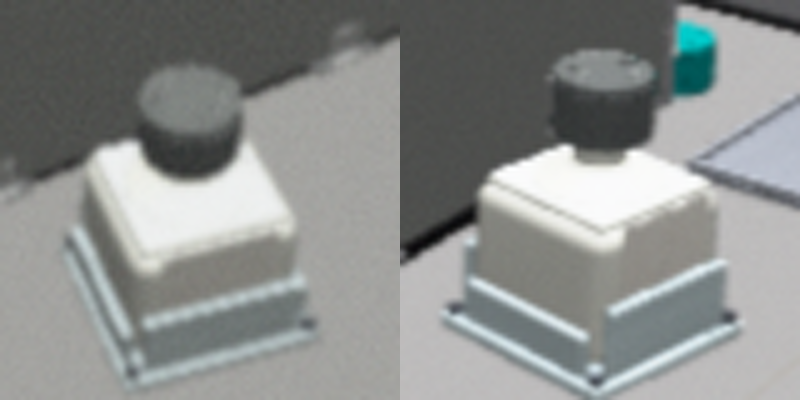

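The crop shows the ribbed grey cap, scene centre about (293,214) and side about (299,215), on the white jug in the metal holder. The turquoise one stands behind it. So the choice is confirmed, with the cap near (487,129). Next I check the clearance to the machine behind.

```bash
python3 - <<'E'
import pickle
from h import *
fs=pickle.load(open('f0.pkl','rb'));F=[fs['scene'],fs['side']]
print('cap',tri(F,[(293,214.4),(298.8,215.2)]))
for p in[(346,182),(230,237)]: print('mach base',onz(F[0],p,0))
for p in[(221,250),]: print('mach base side',onz(F[1],p,0))
print('top right',tri(F,[(351,98),(316,110)]),'top left',tri(F,[(214,140),(206,131)]))
# holder base corners
for p in[(255+130/5,190+388/5),(255+318/5,190+338/5)]: print('holder sc',onz(F[0],p,0))
for p in[(258+190/5,195+395/5),(258+345/5,195+325/5),(258+40/5,195+318/5)]: print('holder sd',onz(F[1],p,0))
E
```

```text
cap [482.66546967 130.00850391 121.71865751]
mach base [ 640.06147879 -160.82000332    0.        ]
mach base [605.87736616 252.91555972   0.        ]
mach base side [663.33306879 203.26326984   0.        ]
top right [582.96783467 -94.49390365 326.20461487] top left [633.50139517 260.7087174  308.73944575]
holder sc [ 4.44300884e+02  1.87501322e+02 -1.13686838e-13]
holder sc [ 4.24260093e+02  8.80452474e+01 -1.13686838e-13]
holder sd [446.48081334 185.9161073    0.        ]
holder sd [423.38454483  81.0652292    0.        ]
holder sd [546.02810321 168.84687265   0.        ]
```

Call:
carry_out --plan '[[[0,2.9,-5.4,0,0],[0,2.9,-5.4,0,0],[0,2.9,-5.4,0,0],[0,2.9,-5.4,0,0],[0,2.9,-5.4,0,0],[0,2.9,-5.4,0,0],[0,2.9,-5.4,0,0],[0,2.9,-5.4,0,0]]]' --force 60

```text
time_s: 1.15
position: [270.6, -26.8, 250.3]
tool_rot: [3.063, 0.695, 0.003]
ft_force: [1.5, -0.3, -1.3]
grip_width: 85.4
grasp_force: 0.0
```

Call:
carry_out --plan '[[[0,5.2,-1.1,0,0],[0,5.2,-1.1,0,0],[0,5.2,-1.1,0,0],[0,5.2,-1.1,0,0],[0,0,0,0,0]]]'

```text
time_s: 1.78
position: [440.9, 103.0, 249.3]
tool_rot: [-3.061, -0.703, 0.003]
ft_force: [-0.6, -1.4, 0.4]
grip_width: 85.7
grasp_force: 0.0
```

```bash
python3 - <<'E'
from workcell import env
import pickle,cv2
f=env.grab_frame('wrist');pickle.dump(f,open('w1.pkl','wb'))
cv2.imwrite('pics/w1.png',f['image'][:,:,::-1]);s=env.sense();print(s['time_s'],s['position'],s['tool_rot'])
E
```

```text
1.825 [439.4546651  101.95877232 249.2564039 ] [-3.06210974 -0.70098375  0.00464185]
```

View pics/w1.png

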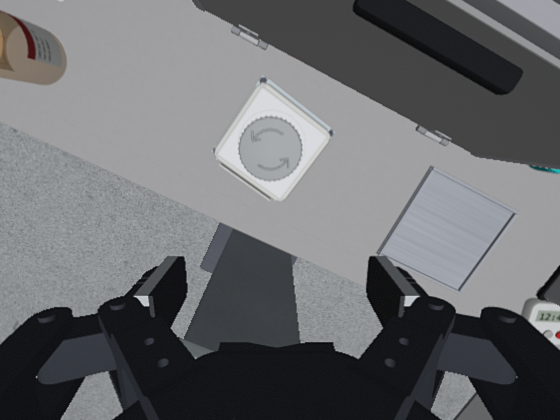

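The wrist view shows the ribbed grey cap top centred at about (270,148), and the tray's rim corners at (433,168), (515,213), (460,290) and (378,250).

```bash
python3 - <<'E'
import pickle
from h import *
fs=pickle.load(open('f0.pkl','rb'));w=pickle.load(open('w1.pkl','rb'))
F=[w,fs['scene'],fs['side']]
g=cv2.cvtColor(w['image'],cv2.COLOR_RGB2GRAY)
m=((g>100)&(g<185)).astype(np.uint8); m2=np.zeros_like(m);cv2.circle(m2,(270,148),38,1,-1)
c=cv2.HoughCircles(cv2.medianBlur(g[100:200,220:325],3),cv2.HOUGH_GRADIENT,1,50,param1=100,param2=15,minRadius=26,maxRadius=37)
print(c); u=tuple(c[0,0,:2]+[220,100]) if c is not None else (270,148)
print('cap top',tri(F,[u,(293.2,209.4),(299,209.4)]),[onz(f,p,139) for f,p in zip(F,[u,(293.2,209.4),(299,209.4)])])
T=[(433,168),(515,213),(460,290),(378,250)]; S=[(401,214),None]
C=np.array([onz(w,p,10) for p in T]);print('tray',C,C.mean(0),np.linalg.norm(C-np.roll(C,1,0),axis=1))
print('tray height check', [proj(fs['scene'],x) for x in C],[proj(fs['side'],x) for x in C])
print('tray tri',[tri(F,[a,b,d]) for a,b,d in zip(T,[(378,197),(401,214),(369,237),(338,214)],[(350,216),(377,228),(349,239),(319,228)])])
E
```

```text
[[[50.5 48.5 32.3]]]
cap top [483.48577126 129.44729277 136.48472546] [array([483.77781599, 129.81940943, 139.        ]), array([483.51248883, 130.13354426, 139.        ]), array([477.31571907, 136.97594006, 139.        ])]
tray [[ 539.64639618  -58.75384191   10.        ]
 [ 537.39126442 -184.08469323   10.        ]
 [ 416.79529581 -184.67136721   10.        ]
 [ 418.58315652  -53.96203023   10.        ]] [ 478.10402823 -120.36798314   10.        ] [121.15803505 125.35113845 120.59739563 130.72156372]
tray height check [array([338.84009186, 209.19918814]), array([373.50717202, 195.31499267]), array([401.6651343 , 219.26835517]), array([364.31783992, 236.00868058])] [array([315.84758861, 225.98382579]), array([337.77498643, 212.86725112]), array([374.79627811, 222.97404883]), array([353.81364938, 238.24524398])]
tray tri [array([ 495.45237494, -106.07709038,   39.82571771]), array([ 505.12392792, -295.18656181,  -84.22973931]), array([ 4.36007762e+02, -1.13677895e+02, -1.80039873e-01]), array([461.23238208,   6.70877375,  73.36740825])]
```

Call:
carry_out --plan '[[[0,5.2,-0.5,0,0],[0,0,0,4,0],[0,0,0,4,0],[0,0,0,0,0]]]'

```text
time_s: 2.33
position: [480.1, 127.0, 167.2]
tool_rot: [-3.063, -0.696, 0.014]
ft_force: [-0.9, 0.5, 0.8]
grip_width: 85.4
grasp_force: 0.0
```

```bash
python3 - <<'E'
from workcell import env
import pickle,cv2
f=env.grab_frame('wrist');pickle.dump(f,open('w2.pkl','wb'))
cv2.imwrite('pics/w2.png',f['image'][:,:,::-1]);s=env.sense();print(s['time_s'],s['position'],s['tool_rot'],s['qpos'])
E
```

```text
2.375 [482.34511905 127.35487064 169.6265679 ] [-3.06325519 -0.69577367  0.00547898] [ 8.45879543e-02  1.31956653e-01  1.80588837e+00 -1.88863825e-04
  1.20724521e+00  1.20875974e+00]
```

View pics/w2.png

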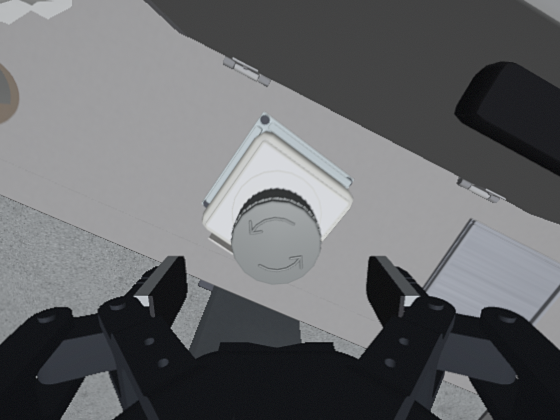

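The cap top is centred at about (276.5,241), midway between the finger pads, which average to column ~277.

```bash
python3 - <<'E'
import pickle
from h import *
w1=pickle.load(open('w1.pkl','rb'));w=pickle.load(open('w2.pkl','rb'))
print(onz(w,(276.5,241),139),tri([w1,w],[(270.5,148.5),(276.5,241)]))
E
```

```text
[485.43966896 130.62749604 139.        ] [483.40637912 129.71163075 133.41744914]
```

Call:
carry_out --plan '[[[0,0.3,-0.1,2,0],[0,0,0,1.8,0],[255,0,0,0,0],[255,0,0,0,0],[255,0,0,0,0],[255,0,0,0,0],[255,0,0,0,0]]]' --force 70

```text
time_s: 3.25
position: [487.8, 130.5, 134.2]
tool_rot: [3.063, 0.698, 0.005]
ft_force: [-1.1, -0.8, 5.4]
grip_width: 46.9
grasp_force: 70.9
```

Call:
carry_out --plan '[[[255,0,0,0.4,0],[255,0,0,0.3,0],[255,0,0,0,0]]]'

```text
time_s: 3.62
position: [487.9, 130.5, 127.8]
tool_rot: [3.062, 0.698, 0.005]
ft_force: [-3.3, -0.9, 10.6]
grip_width: 47.0
grasp_force: 71.4
```

Call:
carry_out --plan '[[[255,0,0,0.1,0],[255,0,0,0,-0.18],[255,0,0,0,-0.18],[255,0,0,0,-0.18],[255,0,0,0,-0.18]]]'

```text
time_s: 4.25
position: [487.6, 132.5, 127.2]
tool_rot: [-2.615, -1.737, -0.007]
ft_force: [-3.9, 5.6, 12.2]
grip_width: 47.3
grasp_force: 71.6
```

Call:
carry_out --plan '[[[255,0,0,0,-0.18],[255,0,0,0,-0.18],[255,0,0,0,-0.18],[255,0,0,0,0]]]'

```text
time_s: 4.75
position: [486.1, 132.6, 126.6]
tool_rot: [-2.061, -2.367, -0.004]
ft_force: [-6.9, 5.3, 11.2]
grip_width: 47.1
grasp_force: 71.6
```

```bash
python3 - <<'E'
from workcell import env
import pickle,cv2
f=env.grab_frame('wrist');pickle.dump(f,open('w3.pkl','wb'))
cv2.imwrite('pics/w3.png',f['image'][:,:,::-1]);s=env.sense();print(s['time_s'],s['position'],s['tool_rot'],s['qpos'],s['moment'],s['ft_force'])
E
```

```text
4.8 [486.07972205 132.60525702 126.59439306] [-2.06197244 -2.36616437 -0.00402905] [ 0.09201503  0.19841084  1.83008719  0.00443115  1.11334324 -0.04711753] [ 0.86464948  1.17842788 -0.01548214] [-6.27087972  6.7344093  12.13117321]
```

View pics/w3.png

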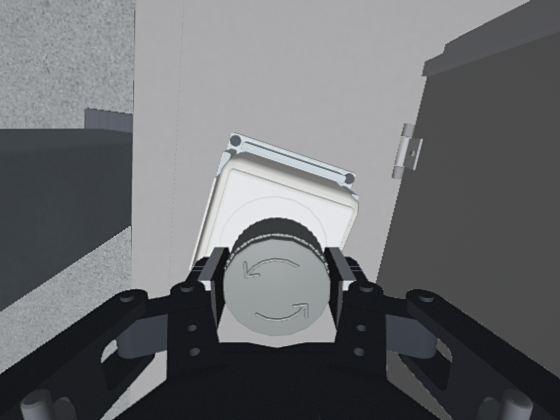

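The cap sits centred in the pads at (277,285), and its arrows have the same direction relative to the gripper as before. It turned with the gripper by 72°, so I lift it now.

Call:
carry_out --plan '[[[255,0,0,-0.7,0],[255,0,0,-1.5,0],[255,0,0,-2,0],[255,0,0,-3,0],[255,0,0,-3,0],[255,0,0,0,0]]]'

```text
time_s: 5.55
position: [489.0, 130.2, 229.9]
tool_rot: [2.06, 2.363, 0.008]
ft_force: [0.1, -0.9, -1.1]
grip_width: 47.3
grasp_force: 72.3
```

```bash
python3 - <<'E'
from workcell import env
import pickle,cv2,numpy as np
f={n:env.grab_frame(n) for n in('side','scene')};pickle.dump(f,open('f4.pkl','wb'))
a=f['side']['image'][110:270,200:400];b=f['scene']['image'][110:270,200:400]
cv2.imwrite('pics/s4.png',cv2.resize(np.hstack([a,b]),None,fx=2,fy=2)[:,:,::-1]);s=env.sense();print(s['time_s'],s['position'],s['tool_rot'],s['qpos'])
E
```

```text
5.65 [486.46538887 130.15124418 226.29268016] [2.06389399e+00 2.36753681e+00 1.18022233e-05] [ 8.97200452e-02  7.57843521e-02  1.74137727e+00 -5.53509333e-04
  1.32390633e+00 -4.69714872e-02]
```

View pics/s4.png

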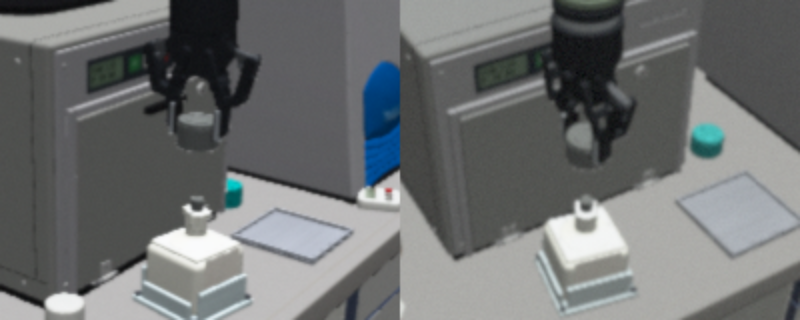

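The cap is off the neck and held upright in the gripper, at crop (198,130). The tray corners show in the side half at (233,237), (280,210), (353,235) and (308,262).

```bash
python3 - <<'E'
import pickle
from h import *
f=pickle.load(open('f4.pkl','rb'));w=pickle.load(open('w1.pkl','rb'))
F=[w,f['scene'],f['side']]
Q=[[(433,168),(338,213.5),(316.5,228.5)],[(515,213),(373.5,197),(340,215)],[(460,290),(401,219),(376.5,227.5)],[(378,250),(369,237),(354,241)]]
P=np.array([tri(F,q) for q in Q]);print(P.round(),P.mean(0))
E
```

```text
[[ 539.  -61.   -1.]
 [ 536. -189.    2.]
 [ 417. -190.    1.]
 [ 417.  -63.   -1.]] [ 4.77316998e+02 -1.25692314e+02  4.08135434e-01]
```

Call:
carry_out --plan '[[[255,-6.1,-1,0,0],[255,-6.1,-1,0,0],[255,-6.1,-1,0,0],[255,-6.1,-1,0,0],[255,0,0,5,0],[255,0,0,5,0],[255,0,0,0,0]]]'

```text
time_s: 6.52
position: [474.9, -114.9, 120.7]
tool_rot: [-2.056, -2.357, 0.007]
ft_force: [-0.4, -1.0, -1.4]
grip_width: 47.0
grasp_force: 72.4
```

```bash
python3 - <<'E'
from workcell import env
import pickle,cv2,numpy as np
f={n:env.grab_frame(n) for n in('side','scene')};pickle.dump(f,open('f5.pkl','wb'))
a=f['side']['image'][140:260,280:420];b=f['scene']['image'][130:250,300:440]
cv2.imwrite('pics/s5.png',cv2.resize(np.hstack([a,b]),(784,336))[:,:,::-1]);s=env.sense();print(s['time_s'],s['position'],s['tool_rot'],s['qpos'],s['ft_force'])
E
```

```text
6.625 [ 479.83255578 -116.54715859  126.06023562] [-2.06298634e+00 -2.36741828e+00  1.00630514e-03] [-4.13634610e-01  1.80417142e-01  1.85319074e+00 -2.04313939e-04
  1.10954676e+00 -5.50756349e-01] [ 0.67204942 -0.69813608 -0.17714226]
```

View pics/s5.png

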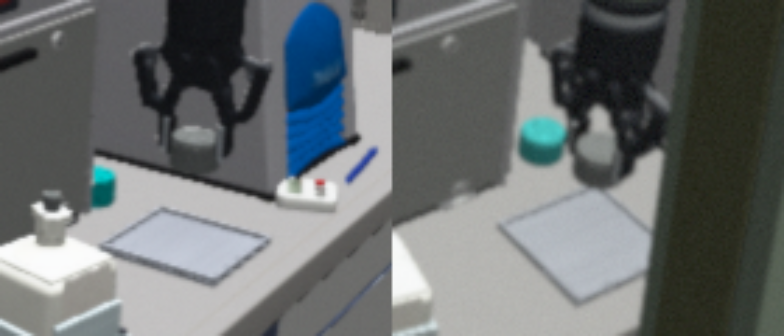

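The cap hangs upright above the tray: in the side half it is at (192,148), over the tray centre at (187,245). I lower it to just above the floor.

Call:
carry_out --plan '[[[255,-0.5,0,4,0],[255,0,0,3,0],[255,0,0,1.5,0],[255,0,0,0.5,0],[255,0,0,0,0]]]'

```text
time_s: 7.25
position: [481.9, -122.0, 37.4]
tool_rot: [2.062, 2.367, 0.001]
ft_force: [0.8, 0.1, -0.3]
grip_width: 47.4
grasp_force: 72.4
```

Call:
carry_out --plan '[[[255,0,0,0.2,0],[255,0,0,0.2,0],[255,0,0,0,0]]]'

```text
time_s: 7.62
position: [480.8, -121.6, 32.4]
tool_rot: [2.064, 2.368, 0.0]
ft_force: [0.3, 0.5, -0.8]
grip_width: 47.1
grasp_force: 72.4
```

Call:
carry_out --plan '[[[255,0,0,0.1,0],[255,0,0,0,0]]]'

```text
time_s: 7.88
position: [481.0, -121.8, 32.2]
tool_rot: [-2.064, -2.368, 0.0]
ft_force: [-2.3, 0.2, 6.3]
grip_width: 46.9
grasp_force: 73.2
```

Call:
carry_out --plan '[[[255,0,0,0.1,0],[255,0,0,0,0]]]'

```text
time_s: 8.12
position: [481.0, -121.9, 32.1]
tool_rot: [-2.064, -2.368, 0.001]
ft_force: [-4.0, 1.7, 14.0]
grip_width: 47.2
grasp_force: 73.9
```

Call:
carry_out --plan '[[[255,0,0,-0.1,0],[90,0,0,0,0],[60,0,0,0,0],[60,0,0,0,0],[60,0,0,0,0]]]' --force 20

```text
time_s: 8.75
position: [480.8, -121.6, 31.1]
tool_rot: [-2.064, -2.368, 0.0]
ft_force: [0.4, -0.1, 0.2]
grip_width: 64.9
grasp_force: 0.0
```

Call:
carry_out --plan '[[[60,0,0,-1.5,0],[60,0,0,-3,0],[60,0,0,-5,0],[60,0,0,-5,0],[60,0,0,0,0],[60,0,0,0,0]]]'

```text
time_s: 9.5
position: [480.6, -121.5, 176.6]
tool_rot: [2.064, 2.368, 0.0]
ft_force: [-0.1, 0.3, -0.3]
grip_width: 65.6
grasp_force: 0.0
```

```bash
python3 - <<'E'
from workcell import env
import cv2,numpy as np
f={n:env.grab_frame(n) for n in('side','scene')}
a=f['side']['image'][170:350,200:400];b=f['scene']['image'][150:330,170:430]
cv2.imwrite('pics/s6.png',cv2.resize(np.hstack([a,b]),None,fx=1.7,fy=1.7)[:,:,::-1]);s=env.sense();print(s['time_s'],s['position'],s['ft_force'])
E
```

```text
9.6 [ 479.58946623 -121.09972788  174.8604814 ] [-0.47951185  0.00361762 -0.0091048 ]
```

View pics/s6.png

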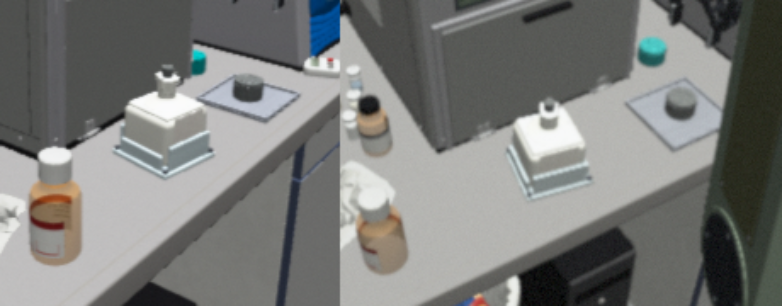

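The cap stands upright in the tray, at crop (248,88) in the side half and (680,102) in the scene half. The amber bottle is still standing and the gripper is clear.

```bash
python3 -c "
from workcell import env
print(env.finish_job())"
```

```text
the job is handed in; nothing more can be done
None
```

The cap was pressed, turned 72° anticlockwise, lifted off and left standing upright in the tray with the gripper clear; the brown bottle is still standing, and the job was handed in at about 9.6 s of the 40 s allowed, with no verdict returned.

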